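# Lock a board cooler with the long T-key

## Task

Take the T-key from its yellow stand, lower it down the shaft in the fin stack until its socket is fully home on the square stem, and with it turn the stem clockwise until the red latch is locked against its stop. Feel for the square gently: do not press the sprung stem hard or ram the cooler, and touch the cooler with nothing but the key. Then draw the key out and put it back upright, fully down in its stand, leaving everything else where it is.

Things in the scene. Friction and masses are not known exactly. Their poses are not given: they have to be found in the camera images.
- key_handle (a point): Centre of the T-key's cross-bar. The bar is black with yellow ends, 80 mm long (along this frame's x), 14 mm wide (y) and 14 mm high. The key is one rigid 0.16 kg tool: from the middle of the bar a round steel shank, 10 mm thick, runs down (-z) to a square socket. It starts upright in the yellow stand, handle up, turned any way about the vertical.
- key_rim (a point): Centre of the open lower end (rim) of the T-key's socket, 152 mm below key_handle on the key's axis; same axes. The socket is 23.6 mm square outside and has a square hole 17.6 mm wide and 20 mm deep that opens downwards, its sides parallel to the handle's x and y.
- stand_mouth (a point): Centre of the mouth of the yellow key stand, z up: an 80 mm square block (sides along x and y), 70 mm high, with a square hole 42 mm wide and 60 mm deep, where the key stands. A row of short bits lies along its -x side. It does not move.
- shaft_mouth (a point): Centre of the dark-rimmed mouth of the 44 mm square shaft in the top of the aluminium fin stack (92 x 92 mm, top 140 mm above the table); z up, x and y along the stack's sides. The shaft runs straight down to the stem. With the key's socket fully home on the stem, its rim lies about 106 mm below this mouth (give or take 1 mm) and its handle's centre 46 mm above.
- stem_tip (a point): Nominal tip of the brass stem, on the shaft's axis 86 mm below the mouth; fixed to the cooler. The true tip lies within 1 mm of it in height and sideways. The stem is a 16 mm square, 28 mm tall, topped by a 6 mm high cone (17 to 11 mm across). Fully home, the socket's inner end sits on the tip and its rim is 20 mm below it. Off centre, the cone pushes the socket sideways: ease the key the way it is pushed.
- stem_square (a point): Foot of the square stem, 34 mm below stem_tip; its frame tells nothing of how the square is turned: that differs each time and cannot be measured. Find it by feel: rest the socket lightly on the stem and turn slowly, at most a quarter turn, until the stem springs up into it, then follow it down. Turning anticlockwise keeps the open latch on its stop.
- plunger (a joint): How far (m) the stem is pressed down against its spring: 0 up, 0.010 solid. It takes about 4 N to start and 1.2 N more for each mm. Pressing it deeper than 7 mm (about 12 N) overloads the board; 5 to 8 N is plenty.
- latch (a joint): Angle (rad) of the red latch arm that sticks out under the fin stack on the +x side, 75 mm long; it turns with the stem. 0 open (arm at +0.5 rad from shaft_mouth's x axis), 1.0 locked against its stop (arm at -0.5 rad, beside the brass post). It turns clockwise seen from above to lock, with about 0.1 Nm of drag, and stays where it is left. The socket has about 0.1 rad of play on the stem each way.
- latch_tip (a point): Top of the red round end of the latch arm, 31 mm above the table and 74 mm from the shaft's axis.
- cooler: The blue board with the fin stack as one fixed piece (with the latch); origin on the table under the shaft's axis, axes as shaft_mouth.
- key: The T-key; origin at the rim of its socket (same as key_rim).
- driver_grip (a point): Bystander: screwdriver with yellow handle, 170 mm, lying flat; point on its handle.
- module_mid (a point): Bystander: loose memory module, green plate 30 x 110 x 6 mm lying flat; point at its centre.
- flux_mid (a point): Bystander: small jar with a red cap, 44 mm across, 50 mm high; point at its centre.
- spool_mid (a point): Bystander: solder spool standing on its flange, 60 mm across, 35 mm high; point at its centre.
- tray_mid (a point): Bystander: grey divided parts tray 100 x 75 x 22 mm; point at its centre.
- capacitor_mid (a point): Bystander: blue capacitor can, 22 mm across, 30 mm high, standing; point at its centre.
- cup_mid (a point): Bystander: white ceramic cup, 72 mm across, 85 mm high; point at its centre.
Not all that is in view belongs to the job. What is shaped like the key but orange or purple is not meant.

How it is judged:
On the way, in this order (a step that is already met when the one before it is completed fails the run):
1. the key's socket is fully home on the stem, the latch still open (z of key_rim in the frame of shaft_mouth below -0.1015 m and horizontal distance between key_rim and shaft_mouth below 0.008 m and value of joint latch below 0.4 rad), for 0.2 s.
2. the key, still home on the stem, has turned the latch to locked (z of key_rim in the frame of shaft_mouth below -0.1015 m and horizontal distance between key_rim and shaft_mouth below 0.008 m and value of joint latch above 0.93 rad), for 0.2 s.
At the end, for the whole second after the job is handed in: The latch is locked (at least 0.93 of its 1.0 rad) and the key stands at rest in its stand's hole, within 9 degrees of upright and within 7 mm of the hole's floor (value of joint latch above 0.93 rad and horizontal distance between key_rim and stand_mouth below 0.018 m and z of key_rim in the frame of stand_mouth below -0.053 m and angle between key_handle's own z axis and vertical below 0.15 rad and linear speed of key below 0.02 m/s); the robot touches nothing.
It fails at once if the sprung stem is pressed down more than 7 mm (about 12 N) (value of joint plunger above 0.007 m).
It fails at once if the key is pushed against the cooler with more than 25 N (contact force between key and cooler above 25 N).
It fails at once if the gripper touches the cooler or its latch (contact force between any of the fingers, the arm and cooler above 2 N).
It fails at once if a bystander is moved more than 30 mm (distance of any of driver_grip, module_mid, flux_mid, spool_mid, tray_mid, capacitor_mid, cup_mid from where it was at the start of the episode above 0.03 m).
It also fails if it takes over 67 s, if anything falls off the work surface, if the arm or the gripper's body presses on something with over 40 N, if the wrist force passes 120 N, or if a joint passes its speed limit or range.

## Robot

A 6-joint arm with a two-finger parallel gripper is mounted at the origin on the work surface. World frame = base frame: x ahead of the robot, y to its left, z up, the work surface at z = 0. Lengths are in m, angles in rad, forces in N, time in s.
With the tool pointing down it reaches from about 0.3 to 0.75 m from the base axis. Payload 8.5 kg.
Tool frame: the origin (TCP) lies between the finger pads; the fingertips stand 19 mm ahead of it and the grasp point (between the pads) is the TCP; z points along the fingers, y is the direction in which the jaws open and shut (so a half turn about z gives the same grasp; the last joint's range is limited). The gripper opens to 85 mm and grips with 20 to 120 N. Pads are 22 mm wide; open, the fingers measure 114 mm over their backs; the gripper's body (76 mm by 85 mm) begins 54 mm behind the grasp point. The pads swing forward as they close: fully open they stand 13 mm farther back than shut.
Start: joints at [-1.327, 0.381, 1.297, -0, 1.464, -0.215], TCP at [0.244, -0.493, 0.25] pointing down, gripper open.
Joint ranges: [-3.11, 3.11], [-0.89, 2.33], [0.22, 2.48], [-1.42, 4.56], [0.17, 2.85], [-2.88, 2.88]. Speed limits (rad/s): [2.39, 2.39, 3.14, 3.14, 3.14, 3.14].

## Interface

Orientations are given as a unit quaternion [x, y, z, w].
In Python, from station import sense, viewer, job, spotter gives the robot as it stands.
- The arm moves only by the tool servo_tool, never from a script. Its argument "series" is a list of rows, each a list of 3 entries, a list of its own where there are three numbers: the opening, from 0 (shut) to 1 (fully open), then the shift along the tool's x, y, z in cm, then the turn, a rotation vector about the tool's x, y, z in rad. A call has 1 to 12 rows; each row shifts and turns the commanded pose from where the row before left it, along the tool's axes as they then stand; what a row does not reach is not made up. A row lasts 1/10 s, in which the tool goes at most 50 mm and 8.59 degrees, less where a joint would pass 70% of its speed; a pose out of reach is approached as far as the arm can. A call is refused whole if a number of a shift passes 5 or a number of a turn 0.15, either way. A call with a gripper value outside its range is refused whole. The fingers move at their own pace and stop on an object; the grip force is fixed at half the most. Time passes only in rows, so rows that do not move let the fingers close. It gives the time, the measured TCP pose, the force and the opening at its end, in the units of the state.
- sense(): the state, without advancing time (a new reading comes with each control period).
- viewer.get_image(name): name is "scene" or "top" or "wrist"; returns a dict with "color" (384x512x3 uint8, red, green, blue), "intrinsics" (3x3 intrinsics, pixels), "R" (3x3) and "t" (3): a world point X has camera coordinates R X + t. Camera axes: x right, y down, z forward; pixel columns grow to the right and rows downward; lengths in m; the calibration is good to about 2 mm. A picture is of the moment at which its call begins. There is no depth.
- job.hand_in(): hands the job in, once; it reports no verdict.
Trained networks look in the newest picture that a camera, given by its name, has taken for a name from the list of things; names that differ only in an ending like _2 or _b are one class to them, and where a whole thing is asked for, a point or a joint stands for the part that bears it (a point fixed in the world has none). Each returns a list of dicts, best first, with "p" (0 to 1); they miss things now and then, are a little off and sometimes report something else, mostly with a low value. They report only what shows in the picture. A call takes as long as a camera call. They do not tell look-alikes from the thing itself.
- spotter.spot_in(camera, target): "bbox" ([left, top, right, bottom] in pixels, round what is visible of it).
- spotter.masks_of(camera, target): "pixels" (384x512 bool, what is visible of it) and "bbox" ([left, top, right, bottom] in pixels, round what is visible of it).
- spotter.spot_point(camera, target): "at" ([row, column] in pixels: a listed point, or the origin of a listed thing).
The state is a dict: "time_s": time; "q": joint angles; "joint_vel": joint speeds; "joint_efforts": joint torques, N m; "tcp_pos": TCP position; "tool_rot": TCP orientation; "ft_force": force on the tool from outside, world axes, zero at the start; "wrist_torque": the same for the moment, N m; "opening": finger opening in m.
Only numpy, scipy, OpenCV 4.12 (cv2) and the standard library are available. Lean on these libraries where they do the work, as an engineer would, in place of code of your own. Each camera call takes 0.05 s, during which the arm holds its last target. There are 200 camera calls.

## Working session

There is one attempt and no reset: what is moved stays moved. The work goes in short steps, Python scripts to look and compute and a tool call to move; the robot and the scene stay as the last step left them, time stands still between calls to the robot, and variables do not carry over. Pictures are saved under pics/ and viewed, about 8 in all and at most 12, crops included, and the job is handed in when it is done.

Besides the shell and the picture viewer there is one more tool, called after "Request:" by a JSON object that holds its "op" and its "data", one argument or row to a line. servo_tool: Moves the arm, as the interface text tells. Its arguments: {"type":"object","properties":{"series":{"type":"array","items":{"type":"array"}}},"required":["series"]}

```bash
mkdir -p pics
python3 - <<'E'
from station import sense, viewer, spotter
import cv2, numpy as np
s=sense(); print({k:np.round(v,3).tolist() for k,v in s.items()})
ims=[]
for c in ["scene","top"]:
    d=viewer.get_image(c); cv2.imwrite(f"pics/{c}0.png",d["color"][:,:,::-1]); ims.append(d["color"][:,:,::-1])
    np.savez(f"{c}.npz",K=d["intrinsics"],R=d["R"],t=d["t"])
    print(c,np.round(-d["R"].T@d["t"],3))
    for n in ["key_handle","stand_mouth","shaft_mouth","latch_tip","key_rim","cup_mid","tray_mid","spool_mid"]:
        print(n,[(round(float(o["p"]),2),np.round(o["at"],1).tolist()) for o in spotter.spot_point(c,n)])
E
```

```text
{'time_s': 0.0, 'q': [-1.327, 0.381, 1.298, 0.0, 1.464, -0.215], 'joint_vel': [-0.002, -0.0, -0.002, 0.001, -0.001, 0.0], 'joint_efforts': [-0.001, -44.847, -23.128, -0.0, 0.005, -0.0], 'tcp_pos': [0.244, -0.493, 0.25], 'tool_rot': [0.974, 0.227, -0.0, -0.001], 'ft_force': [0.261, 0.805, -0.219], 'wrist_torque': [0.008, -0.033, 0.004], 'opening': 0.086}
scene [ 0.952 -0.457  0.954]
key_handle [(0.91, [172.4, 328.8]), (0.73, [138.0, 284.2]), (0.52, [180.7, 289.3]), (0.39, [261.6, 108.3])]
stand_mouth [(0.68, [160.8, 287.1])]
shaft_mouth [(0.98, [209.1, 210.0])]
latch_tip [(0.4, [225.7, 242.4])]
key_rim [(0.79, [175.6, 283.6]), (0.71, [212.8, 285.4]), (0.68, [201.2, 324.6]), (0.65, [158.1, 319.9])]
cup_mid [(0.95, [316.8, 211.7])]
tray_mid [(0.88, [252.2, 313.1]), (0.56, [205.4, 215.8])]
spool_mid [(0.74, [164.6, 282.2]), (0.49, [119.1, 290.0])]
top [0.294 0.027 1.267]
key_handle [(0.81, [158.7, 245.9]), (0.76, [192.9, 207.1]), (0.73, [174.5, 155.1]), (0.72, [133.5, 208.4]), (0.59, [187.9, 287.8]), (0.28, [204.0, 302.1])]
stand_mouth [(0.89, [196.8, 206.5])]
shaft_mouth [(0.85, [193.3, 314.0]), (0.67, [186.2, 292.2])]
latch_tip [(0.51, [188.4, 289.7])]
key_rim [(0.83, [149.8, 209.6]), (0.78, [171.2, 246.8]), (0.73, [201.0, 207.0]), (0.73, [185.6, 167.8])]
cup_mid [(0.62, [150.1, 371.2]), (0.61, [188.5, 287.2])]
tray_mid [(0.58, [124.8, 268.0])]
spool_mid [(0.62, [242.8, 134.3])]
```

Run:
```python
import cv2,numpy as np
a=cv2.imread("pics/scene0.png");b=cv2.imread("pics/top0.png")
a=cv2.resize(a[100:300,170:370],(600,600),interpolation=3)
cv2.imwrite("pics/s1.png",a)
b=cv2.resize(b[90:270,120:360],(800,600),interpolation=3)
cv2.imwrite("pics/t1.png",b)
```

```text
(no output)
```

View pics/s1.png

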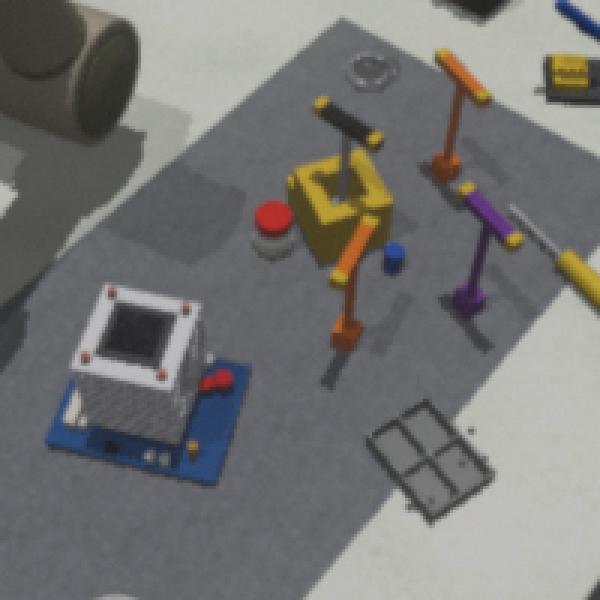

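View pics/t1.png

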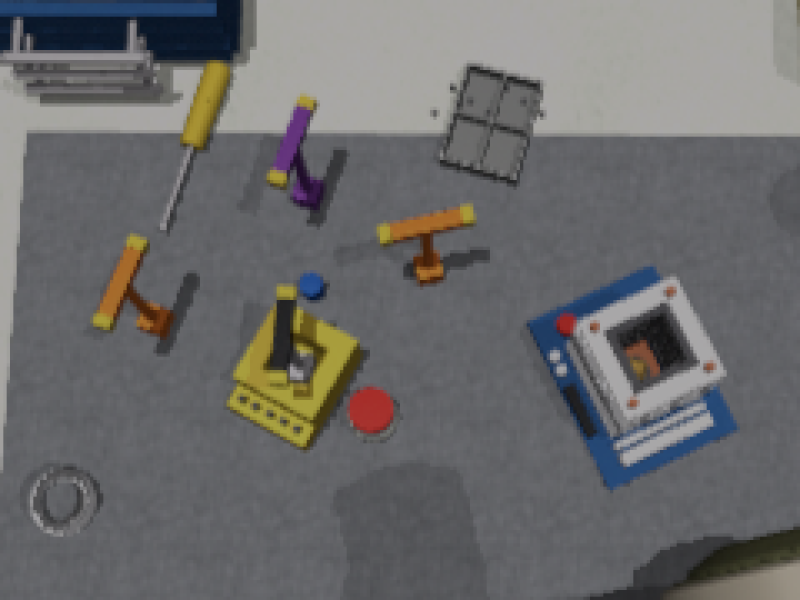

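The black bar with yellow ends standing in the yellow stand (top px ≈ (205,190), scene px ≈ (285,140)) is the key. The two orange ones (top ≈ (156,174), (248,157)) and the purple one (≈ (208,133)) are look-alikes. The cooler is at top px ≈ (315,194), with its latch to the left.

```bash
cat > h.py <<'E'
import numpy as np
from scipy.spatial.transform import Rotation as Rn
C={c:dict(np.load(c+".npz")) for c in ["scene","top"]}
def atz(d,uv,z):
    K,R,t=d["K"],d["R"],d["t"]; r=R.T@np.linalg.solve(K,[uv[0],uv[1],1.]); c=-R.T@t
    return c+r*(z-c[2])/r[2]
def proj(d,X):
    p=d["K"]@(d["R"]@np.asarray(X)+d["t"]); return p[:2]/p[2]
def px(c,u,v): # crop->image px
    return (120+u*.3-.35,90+v*.3-.35) if c=="top" else (170+u/3-.33,100+v/3-.33)
E
python3 - <<'E'
from h import *
T,S=C["top"],C["scene"]
f=lambda l,z,c="top":np.array([atz(C[c],px(c,*p),z) for p in l])
for n,l,z in [("bar top",[(286,292),(274,378)],.162),("bolts",[(671,291),(709,367),(632,402),(594,327)],.14),("latch",[(567,324)],.03),("stand top",[(272,306),(359,345),(308,423),(236,380)],.07),("flux",[(371,410)],.05),("cap",[(311,286)],.03)]:
    P=f(l,z); print(n,P.round(3).tolist(),"mean",P.mean(0).round(4))
for n,l,z in [("bar sc",[(321,103),(374,139)],.162),("bolts sc",[(111,293),(186,309),(162,375),(85,357)],.14)]:
    P=f(l,z,"scene"); print(n,P.round(3).tolist(),"mean",P.mean(0).round(4))
E
```

```text
bar top [[0.565, 0.16, 0.162], [0.494, 0.168, 0.162]] mean [0.5291 0.1639 0.162 ]
bolts [[0.573, -0.155, 0.14], [0.51, -0.184, 0.14], [0.48, -0.121, 0.14], [0.542, -0.091, 0.14]] mean [ 0.5263 -0.1379  0.14  ]
latch [[0.569, -0.078, 0.03]] mean [ 0.5691 -0.0782  0.03  ]
stand top [[0.574, 0.183, 0.07], [0.54, 0.106, 0.07], [0.471, 0.149, 0.07], [0.508, 0.212, 0.07]] mean [0.5235 0.1625 0.07  ]
flux [[0.486, 0.096, 0.05]] mean [0.4862 0.0959 0.05  ]
cap [[0.603, 0.154, 0.03]] mean [0.6026 0.1536 0.03  ]
bar sc [[0.49, 0.166, 0.162], [0.56, 0.161, 0.162]] mean [0.5248 0.1632 0.162 ]
bolts sc [[0.479, -0.124, 0.14], [0.543, -0.093, 0.14], [0.573, -0.156, 0.14], [0.509, -0.186, 0.14]] mean [ 0.5257 -0.1398  0.14  ]
```

Request:
{"op": "servo_tool", "data": {
  "series": [
    [1, [3.4, -1.6, -0.8], [0, 0, 0]],
    [1, [3.4, -1.6, -0.8], [0, 0, 0]],
    [1, [3.4, -1.6, -0.8], [0, 0, 0]],
    [1, [3.4, -1.6, -0.8], [0, 0, 0]],
    [1, [3.4, -1.6, -0.8], [0, 0, 0]],
    [1, [3.4, -1.6, -0.8], [0, 0, 0]],
    [1, [3.4, -1.6, -0.8], [0, 0, 0]],
    [1, [3.4, -1.6, -0.8], [0, 0, 0]],
    [1, [3.4, -1.6, -0.8], [0, 0, 0]],
    [1, [3.4, -1.6, -0.8], [0, 0, 0]],
    [1, [3.4, -1.6, -0.8], [0, 0, 0]],
    [1, [3.4, -1.6, -0.8], [0, 0, 0]]
  ]
}}

```text
time_s: 2.1
tcp_pos: [0.5251, -0.1389, 0.3468]
tool_rot: [0.974, 0.227, 0.0, 0.0]
ft_force: [0.5, -1.4, -0.2]
opening: 0.0855
```

```bash
cat > shot.py <<'E'
from h import *
from station import sense, viewer, spotter
import cv2
def shot(c,name):
    d=viewer.get_image(c); cv2.imwrite(f"pics/{name}.png",d["color"][:,:,::-1])
    return dict(K=d["intrinsics"],R=d["R"],t=d["t"]),d["color"]
def state():
    s=sense(); z=Rn.from_quat(s["tool_rot"]).as_matrix()
    print("t",round(s["time_s"],2),"tcp",np.round(s["tcp_pos"],4),"yaw",round(np.arctan2(z[1,0],z[0,0]),4),"F",np.round(s["ft_force"],1),"M",np.round(s["wrist_torque"],2),"op",round(s["opening"],4),"q6",round(s["q"][5],2)); return s
E
python3 - <<'E'
from shot import *
s=state(); d,im=shot("wrist","w1"); np.savez("w1.npz",**d)
print("cam",(-d["R"].T@d["t"]).round(3),d["R"].round(2).tolist())
for n,z in [("shaft_mouth",.14),("latch_tip",.031)]:
    for o in spotter.spot_point("wrist",n): print(n,round(o["p"],2),np.round(o["at"],1),atz(d,o["at"][::-1],z).round(4))
E
```

```text
t 2.1 tcp [ 0.5251 -0.1389  0.3468] yaw 0.4588 F [ 0.5 -1.4 -0.2] M [-0.04  0.01  0.  ] op 0.0855 q6 0.64
cam [ 0.589 -0.11   0.471] [[0.44, -0.9, 0.0], [-0.86, -0.42, 0.28], [-0.25, -0.12, -0.96]]
shaft_mouth 0.86 [166.7 259.4] [ 0.5257 -0.1429  0.14  ]
shaft_mouth 0.33 [58.2 76.7] [0.5451 0.0795 0.14  ]
latch_tip 0.88 [105.7 237.1] [ 0.5714 -0.0849  0.031 ]
```

View pics/w1.png

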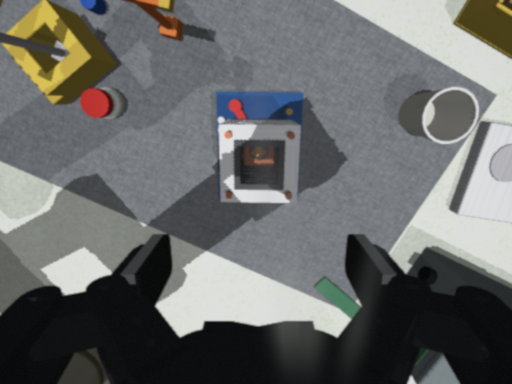

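Wrist view: the fin stack is centred near (259,163) with bolts near (229,134), (291,134), (289,194), (229,194). The red latch is at (237,106), the post at (290,112), and the stem shows in the shaft. Next I'll refine from the bolts and move above the key.

Run:
```python
from h import *
import cv2
d=dict(np.load("w1.npz")); im=cv2.imread("pics/w1.png"); hsv=cv2.cvtColor(im,cv2.COLOR_BGR2HSV)
g=cv2.cvtColor(im,cv2.COLOR_BGR2GRAY)
P=[]
for u,v in [(229,134),(291,134),(289,194),(229,194)]:
    s=hsv[v-7:v+8,u-7:u+8,1].astype(float); s=np.clip(s-60,0,None); yy,xx=np.mgrid[v-7:v+8,u-7:u+8]
    c=((xx*s).sum()/s.sum(),(yy*s).sum()/s.sum()); p=atz(d,c,.141); P.append(p); print(np.round(c,1),p.round(4))
P=np.array(P); print("centre",P.mean(0).round(4)); a=P[0]-P[3]+P[1]-P[2]; b=P[0]-P[1]+P[3]-P[2]; print("x yaw",np.arctan2(a[1],a[0]),"y yaw-90",np.arctan2(b[1],b[0])-np.pi/2, np.linalg.norm(a)/2,np.linalg.norm(b)/2)
# bright top outline
m=((g>140)&(hsv[...,1]<40)).astype(np.uint8); m[:, :200]=0; m[:,320:]=0; m[:110]=0; m[215:]=0
n,l,st,_=cv2.connectedComponentsWithStats(m); k=1+st[1:,4].argmax(); r=cv2.minAreaRect(np.argwhere(l==k)[:,::-1].astype(np.float32))
B=np.array([atz(d,q,.14) for q in cv2.boxPoints(r)]); print("outline centre",B.mean(0).round(4), np.linalg.norm(B-np.roll(B,1,0),axis=1).round(4))
```

```text
[227.8 134.3] [ 0.5435 -0.0948  0.141 ]
[290.6 135. ] [ 0.5737 -0.158   0.141 ]
[288.1 194.9] [ 0.5104 -0.1883  0.141 ]
[228.7 194.2] [ 0.4801 -0.1249  0.141 ]
centre [ 0.5269 -0.1415  0.141 ]
x yaw 0.44501332873347044 y yaw-90 0.4462323154200498 0.07017465405373408 0.07013942424146528
outline centre [ 0.5434 -0.1067  0.14  ] [0.048  0.0429 0.048  0.0447]
```

Request:
{"op": "servo_tool", "data": {
  "series": [
    [1, [1.2, -2.3, 0.3], [0, 0, 0.055]],
    [1, [1.2, -2.3, 0.3], [0, 0, 0.055]],
    [1, [1.2, -2.3, 0.3], [0, 0, 0.055]],
    [1, [1.2, -2.3, 0.3], [0, 0, 0.055]],
    [1, [1.0, -2.4, 0.3], [0, 0, 0.055]],
    [1, [0.9, -2.4, 0.3], [0, 0, 0.055]],
    [1, [0.7, -2.5, 0.3], [0, 0, 0.055]],
    [1, [0.6, -2.5, 0.3], [0, 0, 0.055]],
    [1, [0.4, -2.6, 0.3], [0, 0, 0.055]],
    [1, [0.3, -2.6, 0.3], [0, 0, 0.055]],
    [1, [0, -2.6, 0], [0, 0, 0]],
    [1, [0, 0, 0], [0, 0, 0]]
  ]
}}

```text
time_s: 3.45
tcp_pos: [0.5612, 0.1438, 0.3158]
tool_rot: [0.999, -0.045, -0.0, -0.0]
ft_force: [-0.1, -0.9, -0.4]
opening: 0.085
```

Run:
```python
from shot import *
s=state(); d,im=shot("wrist","w2"); np.savez("w2.npz",**d)
for n,z in [("key_handle",.162),("stand_mouth",.07)]:
    for o in spotter.spot_point("wrist",n): print(n,round(o["p"],2),np.round(o["at"],1),atz(d,o["at"][::-1],z).round(4))
cv2.imwrite("pics/w2b.png",cv2.resize(im[60:330,80:440,::-1],(800,600),interpolation=3))
```

```text
t 3.45 tcp [0.5612 0.1438 0.3158] yaw -0.0893 F [-0.1 -0.9 -0.4] M [ 0.04  0.02 -0.02] op 0.085 q6 1.71
key_handle 0.82 [207.9 243.5] [0.5313 0.1596 0.162 ]
key_handle 0.79 [ 27.7 230.2] [0.6952 0.1539 0.162 ]
key_handle 0.59 [176.1 107.6] [0.5762 0.2884 0.162 ]
key_handle 0.46 [174.8 250.9] [0.5648 0.1488 0.162 ]
stand_mouth 0.86 [184.5 248.9] [0.5297 0.1569 0.07  ]
```

View pics/w2b.png

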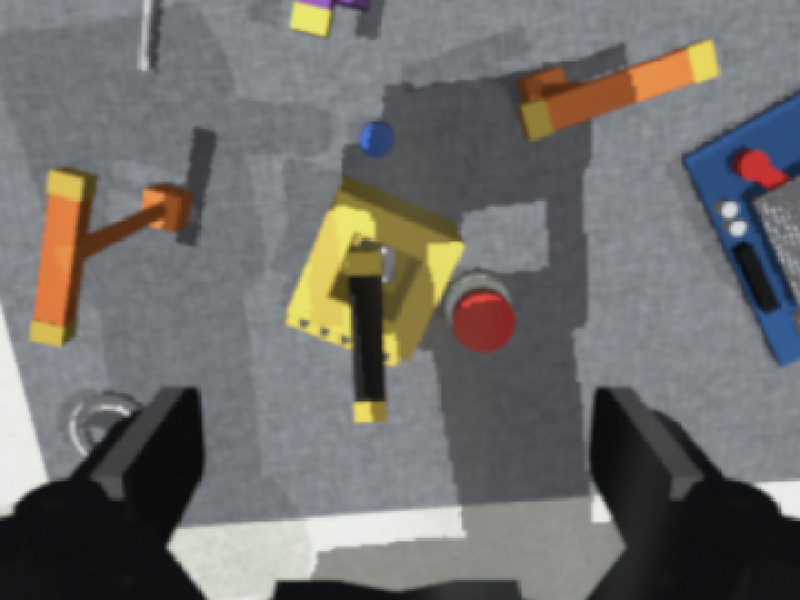

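View: the black bar runs from crop (366,276) to (369,402) between its yellow ends. It stands in the yellow stand, and the look-alikes are clear of it.

Run:
```python
from h import *
d=dict(np.load("w2.npz"))
f=lambda u,v,z:atz(d,(79.8+u*.45,59.8+v*.45),z)
a,b=f(366,276,.169),f(369.5,402,.169); print("black ends",a.round(4),b.round(4),"mid",((a+b)/2).round(4),"yaw",np.arctan2(*(a-b)[1::-1]),"len",np.linalg.norm(a-b))
e=f(370,422,.169);print("near tip",e.round(4))
# stand top-face corners
c=[f(u,v,.07) for u,v in [(345,180),(463,241),(398,364),(288,322)]];print(np.round(c,4).tolist(),np.mean(c,0).round(4))
```

```text
black ends [0.558  0.1555 0.169 ] [0.4983 0.16   0.169 ] mid [0.5282 0.1578 0.169 ] yaw -0.07648015115234369 len 0.059878773497414
near tip [0.4882 0.1608 0.169 ]
[[0.5881, 0.1686, 0.07], [0.5468, 0.1043, 0.07], [0.4733, 0.1488, 0.07], [0.5065, 0.2123, 0.07]] [0.5287 0.1585 0.07  ]
```

Request:
{"op": "servo_tool", "data": {
  "series": [
    [1, [-0.9, -0.3, 0], [0, 0, 0]],
    [1, [-0.9, -0.3, 0], [0, 0, 0]],
    [1, [-0.8, -0.3, 1], [0, 0, 0]],
    [1, [-0.8, -0.35, 1.4], [0, 0, 0]],
    [1, [0, 0, 2], [0, 0, 0]],
    [1, [0, 0, 2], [0, 0, 0]],
    [1, [0, 0, 2], [0, 0, 0]],
    [1, [0, 0, 2], [0, 0, 0]],
    [1, [0, 0, 2], [0, 0, 0]],
    [1, [0, 0, 2], [0, 0, 0]],
    [1, [0, 0, 1], [0, 0, 0]],
    [1, [0, 0, 0], [0, 0, 0]]
  ]
}}

```text
time_s: 4.8
tcp_pos: [0.5279, 0.1579, 0.1616]
tool_rot: [0.999, -0.046, -0.001, 0.0]
ft_force: [-0.1, -0.2, 0.1]
opening: 0.0853
```

Request:
{"op": "servo_tool", "data": {
  "series": [
    [0, [0, 0, 0], [0, 0, 0]],
    [0, [0, 0, 0], [0, 0, 0]],
    [0, [0, 0, 0], [0, 0, 0]],
    [0, [0, 0, 0], [0, 0, 0]],
    [0, [0, 0, 0], [0, 0, 0]],
    [0, [0, 0, 0], [0, 0, 0]],
    [0, [0, 0, 0], [0, 0, 0]],
    [0, [0, 0, 0], [0, 0, 0]],
    [0, [0, 0, 0], [0, 0, 0]],
    [0, [0, 0, 0], [0, 0, 0]]
  ]
}}

```text
time_s: 5.8
tcp_pos: [0.5288, 0.1582, 0.1627]
tool_rot: [0.999, -0.046, 0.0, -0.0]
ft_force: [0.1, 0.9, 4.3]
opening: 0.0133
```

Run:
```python
from shot import *
s=state(); d,im=shot("scene","s2"); d2,im2=shot("wrist","w3"); np.savez("w3.npz",**d2)
a=cv2.resize(im[110:210,225:345,::-1],(480,400),interpolation=3); b=cv2.resize(im2[180:380,160:330,::-1],(320,400),interpolation=3)
cv2.imwrite("pics/c2.png",np.hstack([a,b]))
```

```text
t 5.8 tcp [0.5288 0.1582 0.1627] yaw -0.0912 F [0.1 0.9 4.3] M [ 0.3   0.   -0.01] op 0.0133 q6 1.74
```

View pics/c2.png

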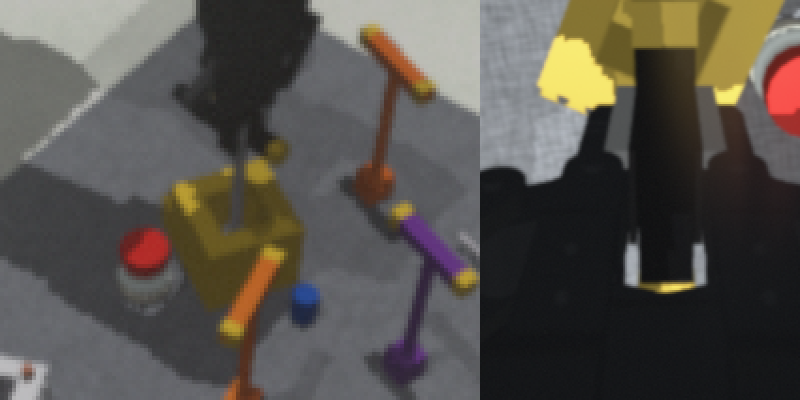

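Run:
```python
from h import *
d=dict(np.load("w3.npz"))
a=atz(d,(258.6,203.8),.1695);b=atz(d,(258.6,321.3),.1695);print(a.round(4),b.round(4),((a+b)/2).round(4),np.linalg.norm(a-b),np.arctan2(*(a-b)[1::-1]))
```

```text
[0.5585 0.1536 0.1695] [0.4989 0.1591 0.1695] [0.5287 0.1564 0.1695] 0.05983399831245098 -0.09180073204824969
```

Request:
{"op": "servo_tool", "data": {
  "series": [
    [0, [0, 0, -0.5], [0, 0, 0]],
    [0, [0, 0, -1], [0, 0, 0]],
    [0, [0, 0, -2], [0, 0, 0]],
    [0, [0, 0, -2], [0, 0, 0]],
    [0, [0, 0, -2], [0, 0, 0]],
    [0, [0, 0, -2], [0, 0, 0]],
    [0, [0, 0, -2], [0, 0, 0]],
    [0, [0, 0, -2], [0, 0, 0]],
    [0, [0, 0, -2], [0, 0, 0]],
    [0, [0, 0, -1], [0, 0, 0]],
    [0, [0, 0, -0.3], [0, 0, 0]],
    [0, [0, 0, 0], [0, 0, 0]]
  ]
}}

```text
time_s: 7.1
tcp_pos: [0.5285, 0.1581, 0.33]
tool_rot: [0.999, -0.046, -0.0, 0.0]
ft_force: [0.5, -1.0, -1.9]
opening: 0.0132
```

Run:
```python
from shot import *
s=state(); ims=[]
for c,n in [("scene","s3"),("top","t3")]:
    d,im=shot(c,n); 
    u=proj(d,s["tcp_pos"]); v=proj(d,np.array(s["tcp_pos"])-[0,0,.152]); print(c,u,v)
    for o in spotter.spot_point(c,"key_rim"): print(round(o["p"],2),np.round(o["at"],1))
    m=np.round((u+v)/2).astype(int); im=np.ascontiguousarray(im[:,:,::-1]); x0,y0=max(m[0]-50,0),max(m[1]-60,0)
    e=cv2.resize(im[y0:y0+120,x0:x0+100],(400,480),interpolation=3); q=tuple(int(k) for k in ((v-[x0,y0]+.5)*4)); cv2.drawMarker(e,q,(0,255,0),0,10,1); ims.append(e); print(x0,y0)
cv2.imwrite("pics/c3.png",np.hstack(ims))
```

```text
t 7.1 tcp [0.5285 0.1581 0.33  ] yaw -0.0912 F [ 0.5 -1.  -1.9] M [ 0.03  0.03 -0.01] op 0.0132 q6 1.74
scene [288.69519646  96.42405292] [285.6017742 137.6908236]
0.71 [137.7 284.9]
0.67 [203.4 325.1]
0.55 [213.1 287.6]
0.54 [159.9 319.6]
0.21 [185.8 301.5]
237 57
top [197.62717415 175.02485288] [205.14747945 189.05258461]
0.49 [188.2 203.9]
0.43 [184.1 171.2]
0.4 [262.6 396.1]
151 122
```

View pics/c3.png

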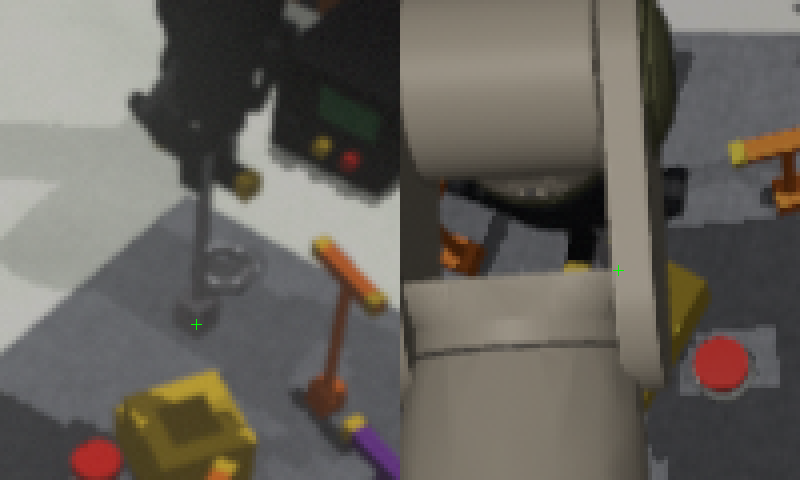

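The key hangs plumb from the gripper: the socket matches the projected rim in the scene view at (196,324). Next I'll go over the shaft.

Request:
{"op": "servo_tool", "data": {
  "series": [
    [0, [0.22, 1.5, 0], [0, 0, 0]],
    [0, [0.22, 2.7, 0], [0, 0, 0]],
    [0, [0.22, 3, 0], [0, 0, 0]],
    [0, [0.22, 3, 0], [0, 0, 0]],
    [0, [0.22, 3, 0], [0, 0, 0]],
    [0, [0.22, 3, 0], [0, 0, 0]],
    [0, [0.22, 3, 0], [0, 0, 0]],
    [0, [0.22, 3, 0], [0, 0, 0]],
    [0, [0.22, 3, 0], [0, 0, 0]],
    [0, [0.22, 2.7, 0], [0, 0, 0]],
    [0, [0.22, 1.8, 0], [0, 0, 0]],
    [0, [0, 0, 0], [0, 0, 0]]
  ]
}}

```text
time_s: 8.5
tcp_pos: [0.5252, -0.1426, 0.3297]
tool_rot: [0.999, -0.047, -0.001, 0.0]
ft_force: [-0.6, 0.6, -2.3]
opening: 0.013
```

Request:
{"op": "servo_tool", "data": {
  "series": [
    [0, [0, 0, 0], [0, 0, -0.1]],
    [0, [0, 0, 0], [0, 0, -0.137]],
    [0, [0, 0, 0], [0, 0, -0.15]],
    [0, [0, 0, 0], [0, 0, -0.15]],
    [0, [0, 0, 0], [0, 0, 0]],
    [0, [0, 0, 0], [0, 0, 0]],
    [0, [0, 0, 0], [0, 0, 0]]
  ]
}}

```text
time_s: 9.2
tcp_pos: [0.5256, -0.1397, 0.3303]
tool_rot: [0.976, 0.22, -0.0, -0.0]
ft_force: [0.9, -0.5, -1.4]
opening: 0.013
```

Run:
```python
from shot import *
s=state(); t=np.array([.526,-.1397,0])-s["tcp_pos"]; M=Rn.from_quat(s["tool_rot"]).as_matrix(); print("shift cm",(M.T@t*100).round(2), "tilt",M[:,2].round(4))
d,im=shot("scene","s4"); rim=np.array(s["tcp_pos"])-[0,0,.152]; p=proj(d,rim)
for n in ["scene"]:
    d2,i2=shot("wrist","w4")
x,y=np.round(p).astype(int); a=cv2.resize(im[y-50:y+50,x-50:x+50,::-1],(500,500),interpolation=3)
cv2.circle(a,tuple(int(k) for k in (p-[x-50,y-50]+.5)*5),3,(0,255,0),1)
q=proj(d,[.526,-.1397,.14]); cv2.drawMarker(a,tuple(int(k) for k in (q-[x-50,y-50]+.5)*5),(255,0,255),0,14,2)
cv2.imwrite("pics/c4.png",a)
```

```text
t 9.2 tcp [ 0.5256 -0.1397  0.3303] yaw 0.443 F [ 0.9 -0.5 -1.4] M [-0.03 -0.02 -0.01] op 0.013 q6 0.65
shift cm [4.000e-02 2.000e-02 3.303e+01] tilt [-1.e-04  0.e+00 -1.e+00]
```

View pics/c4.png

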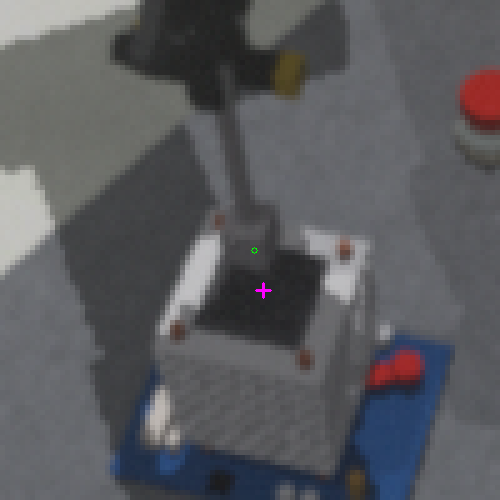

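Request:
{"op": "servo_tool", "data": {
  "series": [
    [0, [0.04, 0.02, 0.5], [0, 0, 0]],
    [0, [0, 0, 1], [0, 0, 0]],
    [0, [0, 0, 1.4], [0, 0, 0]],
    [0, [0, 0, 1.5], [0, 0, 0]],
    [0, [0, 0, 1.5], [0, 0, 0]],
    [0, [0, 0, 1.5], [0, 0, 0]],
    [0, [0, 0, 1.5], [0, 0, 0]],
    [0, [0, 0, 1.3], [0, 0, 0]],
    [0, [0, 0, 1], [0, 0, 0]],
    [0, [0, 0, 0.4], [0, 0, 0]],
    [0, [0, 0, 0], [0, 0, 0]],
    [0, [0, 0, 0], [0, 0, 0]]
  ]
}}

```text
time_s: 10.5
tcp_pos: [0.5263, -0.14, 0.2147]
tool_rot: [0.975, 0.221, 0.0, 0.0]
ft_force: [-0.3, 0.6, -1.7]
opening: 0.0129
```

Request:
{"op": "servo_tool", "data": {
  "series": [
    [0, [0, 0, 0.1], [0, 0, 0]],
    [0, [0, 0, 0.1], [0, 0, 0]],
    [0, [0, 0, 0.1], [0, 0, 0]],
    [0, [0, 0, 0.1], [0, 0, 0]],
    [0, [0, 0, 0], [0, 0, 0]]
  ]
}}

```text
time_s: 11.0
tcp_pos: [0.5261, -0.1398, 0.2102]
tool_rot: [0.975, 0.221, -0.0, -0.0]
ft_force: [0.4, 0.4, -1.8]
opening: 0.0131
```

Request:
{"op": "servo_tool", "data": {
  "series": [
    [0, [0, 0, 0.1], [0, 0, 0]],
    [0, [0, 0, 0.1], [0, 0, 0]],
    [0, [0, 0, 0.1], [0, 0, 0]],
    [0, [0, 0, 0.1], [0, 0, 0]],
    [0, [0, 0, 0], [0, 0, 0]]
  ]
}}

```text
time_s: 11.5
tcp_pos: [0.5261, -0.1398, 0.2062]
tool_rot: [0.975, 0.221, -0.0, -0.0]
ft_force: [0.1, 0.6, -2.0]
opening: 0.0127
```

Request:
{"op": "servo_tool", "data": {
  "series": [
    [0, [0, 0, 0.1], [0, 0, 0]],
    [0, [0, 0, 0.1], [0, 0, 0]],
    [0, [0, 0, 0.1], [0, 0, 0]],
    [0, [0, 0, 0], [0, 0, 0]]
  ]
}}

```text
time_s: 11.9
tcp_pos: [0.5261, -0.1399, 0.2031]
tool_rot: [0.975, 0.221, -0.0, -0.0]
ft_force: [-0.8, -0.3, -1.8]
opening: 0.0128
```

Request:
{"op": "servo_tool", "data": {
  "series": [
    [0, [0, 0, 0.1], [0, 0, 0]],
    [0, [0, 0, 0.1], [0, 0, 0]],
    [0, [0, 0, 0], [0, 0, 0]]
  ]
}}

```text
time_s: 12.2
tcp_pos: [0.5261, -0.1399, 0.2012]
tool_rot: [0.975, 0.221, -0.0, -0.0]
ft_force: [-0.9, 0.7, -1.0]
opening: 0.013
```

Request:
{"op": "servo_tool", "data": {
  "series": [
    [0, [0, 0, 0.1], [0, 0, 0]],
    [0, [0, 0, 0.05], [0, 0, 0]],
    [0, [0, 0, 0], [0, 0, 0]]
  ]
}}

```text
time_s: 12.5
tcp_pos: [0.5263, -0.1399, 0.2002]
tool_rot: [0.975, 0.221, 0.0, 0.0]
ft_force: [-0.2, -0.2, 0.4]
opening: 0.013
```

Request:
{"op": "servo_tool", "data": {
  "series": [
    [0, [0, 0, 0.05], [0, 0, 0]],
    [0, [0, 0, 0.05], [0, 0, 0]],
    [0, [0, 0, 0], [0, 0, 0]],
    [0, [0, 0, 0], [0, 0, 0]]
  ]
}}

```text
time_s: 12.9
tcp_pos: [0.5262, -0.14, 0.199]
tool_rot: [0.975, 0.221, 0.0, 0.0]
ft_force: [-0.1, -0.2, 2.9]
opening: 0.0127
```

```bash
python3 -c "
from shot import *
state()"
```

```text
t 12.9 tcp [ 0.5262 -0.14    0.199 ] yaw 0.4457 F [-0.1 -0.2  2.9] M [ 0.02  0.01 -0.  ] op 0.0127 q6 0.65
```

Request:
{"op": "servo_tool", "data": {
  "series": [
    [0, [0, 0, 0.05], [0, 0, -0.02]],
    [0, [0, 0, 0.05], [0, 0, -0.04]],
    [0, [0, 0, 0], [0, 0, -0.04]],
    [0, [0, 0, 0], [0, 0, -0.04]],
    [0, [0, 0, 0], [0, 0, 0]],
    [0, [0, 0, 0], [0, 0, 0]]
  ]
}}

```text
time_s: 13.5
tcp_pos: [0.5262, -0.1399, 0.198]
tool_rot: [0.957, 0.288, 0.0, 0.0]
ft_force: [0.7, -0.2, 4.2]
opening: 0.0127
```

```bash
python3 -c "
from shot import *
state()"
```

```text
t 13.5 tcp [ 0.5262 -0.1399  0.198 ] yaw 0.5852 F [ 0.7 -0.2  4.2] M [-0.04 -0.08  0.02] op 0.0127 q6 0.51
```

Request:
{"op": "servo_tool", "data": {
  "series": [
    [0, [0, 0, 0], [0, 0, -0.04]],
    [0, [0, 0, 0], [0, 0, -0.04]],
    [0, [0, 0, 0], [0, 0, -0.04]],
    [0, [0, 0, 0], [0, 0, -0.03]],
    [0, [0, 0, 0], [0, 0, 0]]
  ]
}}

```text
time_s: 14.0
tcp_pos: [0.5262, -0.1399, 0.1979]
tool_rot: [0.933, 0.36, 0.0, 0.0]
ft_force: [0.1, 0.2, 4.6]
opening: 0.0129
```

Request:
{"op": "servo_tool", "data": {
  "series": [
    [0, [0, 0, 0], [0, 0, -0.04]],
    [0, [0, 0, 0], [0, 0, -0.04]],
    [0, [0, 0, 0], [0, 0, -0.04]],
    [0, [0, 0, 0], [0, 0, -0.03]],
    [0, [0, 0, 0], [0, 0, 0]]
  ]
}}

```text
time_s: 14.5
tcp_pos: [0.5262, -0.1399, 0.1979]
tool_rot: [0.904, 0.429, 0.0, 0.0]
ft_force: [-0.2, 0.0, 5.2]
opening: 0.0129
```

Request:
{"op": "servo_tool", "data": {
  "series": [
    [0, [0, 0, 0], [0, 0, -0.04]],
    [0, [0, 0, 0], [0, 0, -0.04]],
    [0, [0, 0, 0], [0, 0, -0.04]],
    [0, [0, 0, 0], [0, 0, -0.03]],
    [0, [0, 0, 0], [0, 0, 0]]
  ]
}}

```text
time_s: 15.0
tcp_pos: [0.5262, -0.1399, 0.1979]
tool_rot: [0.869, 0.495, 0.0, 0.0]
ft_force: [0.9, 0.5, 4.7]
opening: 0.0131
```

Request:
{"op": "servo_tool", "data": {
  "series": [
    [0, [0, 0, 0], [0, 0, -0.04]],
    [0, [0, 0, 0], [0, 0, -0.04]],
    [0, [0, 0, 0], [0, 0, -0.04]],
    [0, [0, 0, 0], [0, 0, -0.03]],
    [0, [0, 0, 0], [0, 0, 0]]
  ]
}}

```text
time_s: 15.5
tcp_pos: [0.5259, -0.1396, 0.1972]
tool_rot: [0.829, 0.559, -0.0, -0.001]
ft_force: [0.6, -0.4, -0.3]
opening: 0.0132
```

Force dropped from 6 N to near nothing at yaw ≈ 1.19, so the square is in. Following it down.

Request:
{"op": "servo_tool", "data": {
  "series": [
    [0, [0, 0, 0.1], [0, 0, 0]],
    [0, [0, 0, 0.1], [0, 0, 0]],
    [0, [0, 0, 0.1], [0, 0, 0]],
    [0, [0, 0, 0], [0, 0, 0]]
  ]
}}

```text
time_s: 15.9
tcp_pos: [0.526, -0.1397, 0.1945]
tool_rot: [0.829, 0.559, -0.0, -0.0]
ft_force: [1.0, 0.8, -2.9]
opening: 0.0134
```

```bash
python3 -c "
from shot import *
state()"
```

```text
t 15.9 tcp [ 0.526  -0.1397  0.1945] yaw 1.1855 F [ 1.   0.8 -2.9] M [ 0.33 -0.28  0.03] op 0.0134 q6 -0.09
```

Request:
{"op": "servo_tool", "data": {
  "series": [
    [0, [0, 0, 0.1], [0, 0, 0]],
    [0, [0, 0, 0.1], [0, 0, 0]],
    [0, [0, 0, 0.1], [0, 0, 0]],
    [0, [0, 0, 0.1], [0, 0, 0]],
    [0, [0, 0, 0], [0, 0, 0]]
  ]
}}

```text
time_s: 16.4
tcp_pos: [0.5261, -0.1398, 0.1907]
tool_rot: [0.829, 0.559, -0.0, -0.0]
ft_force: [1.3, 0.8, -2.4]
opening: 0.0129
```

Request:
{"op": "servo_tool", "data": {
  "series": [
    [0, [0, 0, 0.1], [0, 0, 0]],
    [0, [0, 0, 0.1], [0, 0, 0]],
    [0, [0, 0, 0], [0, 0, 0]]
  ]
}}

```text
time_s: 16.7
tcp_pos: [0.5261, -0.1399, 0.1887]
tool_rot: [0.829, 0.559, -0.0, -0.0]
ft_force: [0.3, 1.1, -2.2]
opening: 0.0126
```

```bash
python3 -c "
from shot import *
state()"
```

```text
t 16.7 tcp [ 0.5261 -0.1399  0.1887] yaw 1.1858 F [ 0.3  1.1 -2.2] M [ 0.34 -0.35 -0.01] op 0.0126 q6 -0.09
```

Request:
{"op": "servo_tool", "data": {
  "series": [
    [0, [0, 0, 0.1], [0, 0, 0]],
    [0, [0, 0, 0.1], [0, 0, 0]],
    [0, [0, 0, 0.05], [0, 0, 0]],
    [0, [0, 0, 0], [0, 0, 0]]
  ]
}}

```text
time_s: 17.1
tcp_pos: [0.5261, -0.1399, 0.1863]
tool_rot: [0.829, 0.559, 0.0, -0.0]
ft_force: [1.5, 0.9, -1.9]
opening: 0.0131
```

Request:
{"op": "servo_tool", "data": {
  "series": [
    [0, [0, 0, 0.05], [0, 0, 0]],
    [0, [0, 0, 0], [0, 0, 0]]
  ]
}}

```text
time_s: 17.3
tcp_pos: [0.5262, -0.1399, 0.1861]
tool_rot: [0.829, 0.559, 0.0, 0.0]
ft_force: [-0.2, 2.2, 1.4]
opening: 0.0129
```

Request:
{"op": "servo_tool", "data": {
  "series": [
    [0, [0, 0, 0.05], [0, 0, 0]],
    [0, [0, 0, 0.05], [0, 0, 0]],
    [0, [0, 0, 0], [0, 0, 0]],
    [0, [0, 0, 0], [0, 0, 0]],
    [0, [0, 0, 0], [0, 0, 0]]
  ]
}}

```text
time_s: 17.8
tcp_pos: [0.5262, -0.1399, 0.185]
tool_rot: [0.829, 0.559, 0.0, 0.0]
ft_force: [0.9, 1.6, 3.0]
opening: 0.0129
```

```bash
python3 -c "
from shot import *
state()"
```

```text
t 17.8 tcp [ 0.5262 -0.1399  0.185 ] yaw 1.1858 F [0.9 1.6 3. ] M [ 0.38 -0.2   0.07] op 0.0129 q6 -0.09
```

Request:
{"op": "servo_tool", "data": {
  "series": [
    [0, [0, 0, 0], [0, 0, 0.04]],
    [0, [0, 0, 0], [0, 0, 0.06]],
    [0, [0, 0, 0], [0, 0, 0.06]],
    [0, [0, 0, 0], [0, 0, 0.06]],
    [0, [0, 0, 0], [0, 0, 0.04]],
    [0, [0, 0, 0], [0, 0, 0.04]],
    [0, [0, 0, 0], [0, 0, 0]]
  ]
}}

```text
time_s: 18.5
tcp_pos: [0.5262, -0.14, 0.1849]
tool_rot: [0.904, 0.428, 0.0, 0.0]
ft_force: [0.0, 1.1, 3.2]
opening: 0.0129
```

```bash
python3 -c "
from shot import *
state()"
```

```text
t 18.5 tcp [ 0.5262 -0.14    0.1849] yaw 0.8855 F [0.  1.1 3.2] M [ 0.28 -0.21  0.02] op 0.0129 q6 0.21
```

Request:
{"op": "servo_tool", "data": {
  "series": [
    [0, [0, 0, 0], [0, 0, 0.06]],
    [0, [0, 0, 0], [0, 0, 0.06]],
    [0, [0, 0, 0], [0, 0, 0.06]],
    [0, [0, 0, 0], [0, 0, 0.06]],
    [0, [0, 0, 0], [0, 0, 0.06]],
    [0, [0, 0, 0], [0, 0, 0.06]],
    [0, [0, 0, 0], [0, 0, 0.06]],
    [0, [0, 0, 0], [0, 0, 0.06]],
    [0, [0, 0, 0], [0, 0, 0.06]],
    [0, [0, 0, 0], [0, 0, 0.06]],
    [0, [0, 0, 0], [0, 0, 0]]
  ]
}}

```text
time_s: 19.6
tcp_pos: [0.5262, -0.1401, 0.1849]
tool_rot: [0.99, 0.143, 0.0, 0.0]
ft_force: [1.1, 0.5, 3.6]
opening: 0.013
```

```bash
cat > lt.py <<'E'
from shot import *
state()
for c in ["scene"]:
    d,im=shot(c,"l"); hsv=cv2.cvtColor(im,cv2.COLOR_RGB2HSV)
    e=np.array([.526,-.1397,.031])
    m=(((hsv[...,0]<8)|(hsv[...,0]>172))&(hsv[...,1]>140)&(hsv[...,2]>80))
    # largest world-plane radius red pixels near the cooler
    P=[(atz(d,(x,y),.031)-e)[:2] for y,x in np.argwhere(m)]
    P=np.array([p for p in P if .045<np.linalg.norm(p)<.09]); 
    if len(P):
        r=np.linalg.norm(P,axis=1); Q=P[r>.064]; a=np.arctan2(Q[:,1],Q[:,0]); print(c,len(P),"arm angle rel x",(np.median(a)-.446).round(3),"maxr",r.max())
E
python3 lt.py
```

```text
t 19.6 tcp [ 0.5262 -0.1401  0.1849] yaw 0.2863 F [1.1 0.5 3.6] M [ 0.02 -0.17  0.01] op 0.013 q6 0.81
scene 22 arm angle rel x -0.394 maxr 0.08273161825997088
```

Request:
{"op": "servo_tool", "data": {
  "series": [
    [0, [0, 0, 0], [0, 0, 0.04]],
    [0, [0, 0, 0], [0, 0, 0.04]],
    [0, [0, 0, 0], [0, 0, 0.04]],
    [0, [0, 0, 0], [0, 0, 0]]
  ]
}}

```text
time_s: 20.05
tcp_pos: [0.5261, -0.1401, 0.1849]
tool_rot: [0.997, 0.084, 0.0, 0.0]
ft_force: [-0.1, -0.8, 4.2]
opening: 0.0126
```

```bash
python3 lt.py
```

```text
t 20.05 tcp [ 0.5261 -0.1401  0.1849] yaw 0.1673 F [-0.1 -0.8  4.2] M [-0.03 -0.17  0.05] op 0.0126 q6 0.93
scene 21 arm angle rel x -0.511 maxr 0.08273218135266192
```

Request:
{"op": "servo_tool", "data": {
  "series": [
    [0, [0, 0, 0], [0, 0, 0.03]],
    [0, [0, 0, 0], [0, 0, 0.02]],
    [0, [0, 0, 0], [0, 0, 0]]
  ]
}}

```text
time_s: 20.4
tcp_pos: [0.5261, -0.1399, 0.1848]
tool_rot: [0.998, 0.059, -0.0, 0.0]
ft_force: [0.4, 1.5, 3.9]
opening: 0.0129
```

```bash
python3 lt.py
```

```text
t 20.4 tcp [ 0.5261 -0.1399  0.1848] yaw 0.1171 F [0.4 1.5 3.9] M [-0.09 -0.09  0.4 ] op 0.0129 q6 0.98
scene 22 arm angle rel x -0.512 maxr 0.08273218135266192
```

Torque rose to 0.4 Nm and the arm sits at −0.51 rad, so the latch is locked on its stop. I'll hold briefly, ease the torque within the play, and draw out.

Request:
{"op": "servo_tool", "data": {
  "series": [
    [0, [0, 0, 0], [0, 0, 0]],
    [0, [0, 0, 0], [0, 0, 0]],
    [0, [0, 0, 0], [0, 0, 0]],
    [0, [0, 0, -0.05], [0, 0, -0.03]],
    [0, [0, 0, -0.05], [0, 0, -0.03]],
    [0, [0, 0, -0.2], [0, 0, -0.02]],
    [0, [0, 0, -0.3], [0, 0, 0]],
    [0, [0, 0, -0.4], [0, 0, 0]],
    [0, [0, 0, -0.5], [0, 0, 0]],
    [0, [0, 0, -0.5], [0, 0, 0]],
    [0, [0, 0, -0.5], [0, 0, 0]],
    [0, [0, 0, -0.5], [0, 0, 0]]
  ]
}}

```text
time_s: 21.65
tcp_pos: [0.526, -0.1398, 0.2153]
tool_rot: [0.995, 0.098, -0.0, -0.0]
ft_force: [0.6, 0.4, -3.0]
opening: 0.0127
```

```bash
python3 lt.py
```

```text
t 21.65 tcp [ 0.526  -0.1398  0.2153] yaw 0.1958 F [ 0.6  0.4 -3. ] M [-0.02  0.02  0.04] op 0.0127 q6 0.9
scene 22 arm angle rel x -0.512 maxr 0.08273218135266192
```

Request:
{"op": "servo_tool", "data": {
  "series": [
    [0, [0, 0, -0.8], [0, 0, 0]],
    [0, [0, 0, -1.4], [0, 0, 0]],
    [0, [0, 0, -1.6], [0, 0, 0]],
    [0, [0, 0, -1.6], [0, 0, 0]],
    [0, [0, 0, -1.6], [0, 0, 0]],
    [0, [0, 0, -1.6], [0, 0, 0]],
    [0, [0, 0, -1.6], [0, 0, 0]],
    [0, [0, 0, -1], [0, 0, 0.08]],
    [0, [0, 0, -0.5], [0, 0, 0.1]],
    [0, [0, 0, 0], [0, 0, 0.107]],
    [0, [0, 0, 0], [0, 0, 0]]
  ]
}}

```text
time_s: 22.8
tcp_pos: [0.526, -0.1398, 0.3322]
tool_rot: [0.999, -0.046, 0.0, 0.0]
ft_force: [-0.0, -0.0, -1.5]
opening: 0.0125
```

Request:
{"op": "servo_tool", "data": {
  "series": [
    [0, [-0.22, -1.5, 0], [0, 0, 0]],
    [0, [-0.22, -2.7, 0], [0, 0, 0]],
    [0, [-0.22, -3, 0], [0, 0, 0]],
    [0, [-0.22, -3, 0], [0, 0, 0]],
    [0, [-0.22, -3, 0], [0, 0, 0]],
    [0, [-0.22, -3, 0], [0, 0, 0]],
    [0, [-0.22, -3, 0], [0, 0, 0]],
    [0, [-0.22, -3, 0], [0, 0, 0]],
    [0, [-0.22, -3, 0], [0, 0, 0]],
    [0, [-0.22, -2.7, 0], [0, 0, 0]],
    [0, [-0.22, -1.8, 0], [0, 0, 0]],
    [0, [0, 0, 0], [0, 0, 0]]
  ]
}}

```text
time_s: 24.0
tcp_pos: [0.5282, 0.1608, 0.3318]
tool_rot: [0.999, -0.043, -0.0, -0.0]
ft_force: [0.0, 0.1, -2.0]
opening: 0.0125
```

Run:
```python
from shot import *
s=state(); t=np.array([.5285,.1581,0])-s["tcp_pos"]; M=Rn.from_quat(s["tool_rot"]).as_matrix(); print("shift cm",(M.T@t*100).round(2))
d,im=shot("scene","s5"); rim=np.array(s["tcp_pos"])-[0,0,.152]; p=proj(d,rim)
x,y=np.round(p).astype(int); a=cv2.resize(im[y-50:y+70,x-50:x+60,::-1],(550,600),interpolation=3)
cv2.circle(a,tuple(int(k) for k in (p-[x-50,y-50]+.5)*5),3,(0,255,0),1)
q=proj(d,[.5285,.1581,.07]); cv2.drawMarker(a,tuple(int(k) for k in (q-[x-50,y-50]+.5)*5),(255,0,255),0,14,2)
cv2.imwrite("pics/c5.png",a)
```

```text
t 24.0 tcp [0.5282 0.1608 0.3318] yaw -0.0856 F [ 0.   0.1 -2. ] M [-0.07 -0.04  0.03] op 0.0125 q6 1.74
shift cm [ 0.08  0.28 33.18]
```

View pics/c5.png

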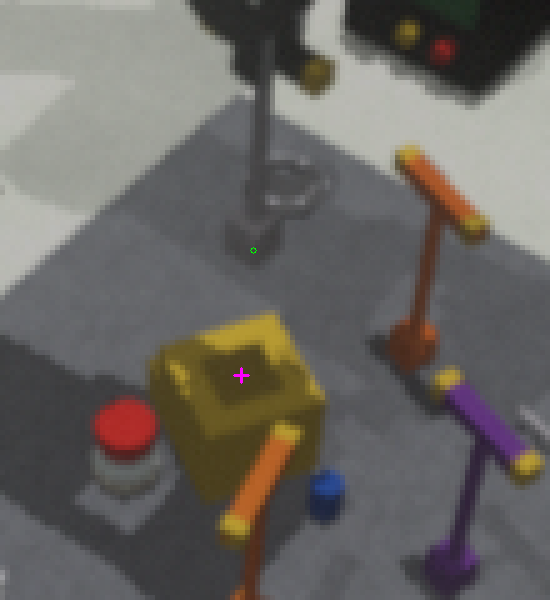

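Request:
{"op": "servo_tool", "data": {
  "series": [
    [0, [0, 0, 0], [0, 0, 0]],
    [0, [0, 0, 0.8], [0, 0, 0]],
    [0, [0, 0, 1.5], [0, 0, 0]],
    [0, [0, 0, 1.8], [0, 0, 0]],
    [0, [0, 0, 1.8], [0, 0, 0]],
    [0, [0, 0, 1.8], [0, 0, 0]],
    [0, [0, 0, 1.8], [0, 0, 0]],
    [0, [0, 0, 1.5], [0, 0, 0]],
    [0, [0, 0, 1], [0, 0, 0]],
    [0, [0, 0, 0.5], [0, 0, 0]],
    [0, [0, 0, 0], [0, 0, 0]]
  ]
}}

```text
time_s: 25.15
tcp_pos: [0.529, 0.1578, 0.2064]
tool_rot: [0.999, -0.046, -0.0, 0.0]
ft_force: [0.6, 0.9, -1.0]
opening: 0.0127
```

Request:
{"op": "servo_tool", "data": {
  "series": [
    [0, [0, 0, 1], [0, 0, 0]],
    [0, [0, 0, 1], [0, 0, 0]],
    [0, [0, 0, 0.7], [0, 0, 0]],
    [0, [0, 0, 0.5], [0, 0, 0]],
    [0, [0, 0, 0.3], [0, 0, 0]],
    [0, [0, 0, 0.3], [0, 0, 0]],
    [0, [0, 0, 0.1], [0, 0, 0]],
    [0, [0, 0, 0], [0, 0, 0]]
  ]
}}

```text
time_s: 25.95
tcp_pos: [0.5291, 0.1581, 0.1679]
tool_rot: [0.999, -0.046, 0.0, 0.0]
ft_force: [0.2, -0.6, -1.1]
opening: 0.0126
```

Request:
{"op": "servo_tool", "data": {
  "series": [
    [0, [0, 0, 0.1], [0, 0, 0]],
    [0, [0, 0, 0.1], [0, 0, 0]],
    [0, [0, 0, 0.1], [0, 0, 0]],
    [0, [0, 0, 0.1], [0, 0, 0]],
    [0, [0, 0, 0], [0, 0, 0]]
  ]
}}

```text
time_s: 26.45
tcp_pos: [0.529, 0.1581, 0.1637]
tool_rot: [0.999, -0.046, -0.0, 0.0]
ft_force: [0.3, 0.3, -2.3]
opening: 0.0129
```

Request:
{"op": "servo_tool", "data": {
  "series": [
    [0, [0, 0, 0.05], [0, 0, 0]],
    [0, [0, 0, 0.05], [0, 0, 0]],
    [0, [0, 0, 0], [0, 0, 0]]
  ]
}}

```text
time_s: 26.75
tcp_pos: [0.5291, 0.1581, 0.1628]
tool_rot: [0.999, -0.046, 0.0, 0.0]
ft_force: [0.6, -0.4, -1.6]
opening: 0.0132
```

Request:
{"op": "servo_tool", "data": {
  "series": [
    [0, [0, 0, 0.03], [0, 0, 0]],
    [0, [0, 0, 0.03], [0, 0, 0]],
    [0, [0, 0, 0], [0, 0, 0]]
  ]
}}

```text
time_s: 27.05
tcp_pos: [0.5293, 0.1581, 0.1627]
tool_rot: [0.999, -0.046, 0.0, -0.0]
ft_force: [0.2, -0.1, 3.6]
opening: 0.0127
```

On the floor (+5 N). Opening gently, then rising.

Request:
{"op": "servo_tool", "data": {
  "series": [
    [0.3, [0, 0, 0], [0, 0, 0]],
    [0.3, [0, 0, 0], [0, 0, 0]],
    [0.3, [0, 0, 0], [0, 0, 0]],
    [0.6, [0, 0, 0], [0, 0, 0]],
    [1, [0, 0, 0], [0, 0, 0]],
    [1, [0, 0, 0], [0, 0, 0]],
    [1, [0, 0, 0], [0, 0, 0]],
    [1, [0, 0, 0], [0, 0, 0]],
    [1, [0, 0, -0.5], [0, 0, 0]],
    [1, [0, 0, -1], [0, 0, 0]],
    [1, [0, 0, -2], [0, 0, 0]],
    [1, [0, 0, -2], [0, 0, 0]]
  ]
}}

```text
time_s: 28.25
tcp_pos: [0.5291, 0.1581, 0.2186]
tool_rot: [0.999, -0.046, 0.0, -0.0]
ft_force: [-0.2, 0.1, -0.2]
opening: 0.0857
```

Request:
{"op": "servo_tool", "data": {
  "series": [
    [1, [0, 0, -2], [0, 0, 0]],
    [1, [0, 0, -2], [0, 0, 0]],
    [1, [0, 0, -2], [0, 0, 0]],
    [1, [0, 0, -2], [0, 0, 0]],
    [1, [0, 0, -1], [0, 0, 0]],
    [1, [0, 0, 0], [0, 0, 0]],
    [1, [0, 0, 0], [0, 0, 0]]
  ]
}}

```text
time_s: 28.95
tcp_pos: [0.5288, 0.1581, 0.3067]
tool_rot: [0.999, -0.046, -0.0, 0.0]
ft_force: [0.1, -0.1, -0.1]
opening: 0.0855
```

```bash
python3 lt.py
python3 - <<'E'
import cv2
a=cv2.imread("pics/l.png"); cv2.imwrite("pics/c6.png",cv2.resize(a[100:280,180:360],(600,600),interpolation=3))
E
```

```text
t 28.95 tcp [0.5288 0.1581 0.3067] yaw -0.0912 F [ 0.1 -0.1 -0.1] M [-0.05  0.04 -0.02] op 0.0855 q6 1.74
scene 44 arm angle rel x -0.511 maxr 0.08303432565580345
```

View pics/c6.png

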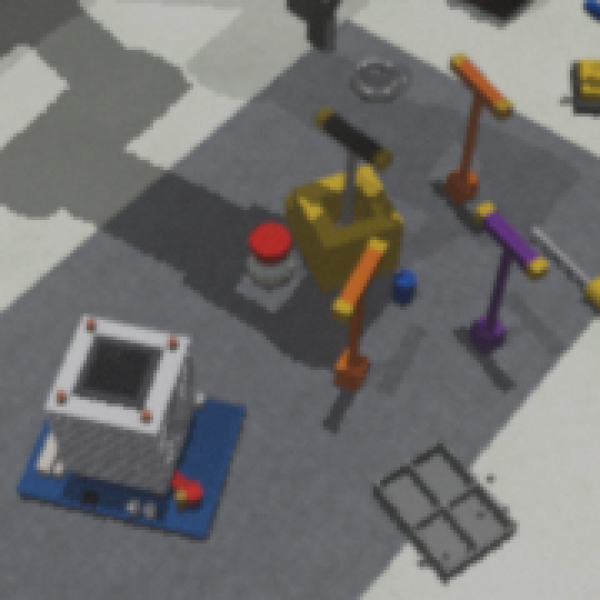

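The key (crop (350,135)) stands upright in its stand. The red latch (185,490) lies beside the brass post, the bystanders are where they were, and the gripper is clear.

```bash
python3 -c "
from station import job
print(job.hand_in())"
```

```text
the job is handed in; nothing more can be done
None
```

The key turned the latch to its locked stop and is back in its stand; the job was handed in at about 29 s of the 67 s allowed. It reports no verdict, so the results below are my own readings.

- **Finding the square:** I lowered the key down the shaft and felt for the square with about 6–7 N on the stem. It sprang in after about 0.74 rad of anticlockwise turn.
- **Home:** I followed the stem down until the key met the bottom, with the rim about 106–107 mm below the mouth, and held it there with light pressure.
- **Locking:** I turned clockwise about 1.07 rad until the wrist moment rose to 0.4 Nm. The latch arm measured −0.51 rad against the locked −0.5 rad.
- **Return:** I drew the key out and set it down on the stand's floor, at the same height as at the start. Contact was about 5 N. I then released it and rose clear.

The last checks showed the latch arm still at −0.51 rad, the key upright in the stand, and wrist force near zero. The bystanders in view (jar, capacitor, tray) looked unmoved. The cup, spool, memory module and most of the screwdriver were outside that last view, so I did not recheck them.

No check failed. The cameras disagreed by 2–5 mm on a few positions at the start. I settled that with the measured grip position and by feel.

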